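# Find the round cutting die and set it face up in the press bed

## Task

Three leather-cutting dies lie face down on the table and look the same from above. Turn them up to look at their cork faces, find the one with the round outline, and lay it cork face up, flat between the four corner stops of the steel bed plate, ready for the leather. Leave the other two dies lying flat on the table, either way up, and do not disturb the other things on the table.

Things in the scene. Friction and masses are not known exactly. Their poses are not given: they have to be found in the camera images.
- die_1: one of three look-alike steel-rule cutting dies: block 90 x 60 mm, 24 mm thick (15 mm plywood back with two small screws, 9 mm cork face), about 0.14 kg; grip across the 60 mm width. Origin: centre of the cork face; x along the 90 mm length, y along the width, z from cork face to plywood back. Starts cork face down (z up), x within 0.35 rad of world y
- die_2: second of the three look-alike dies; size, axes and start as die_1. Each cork face, hidden at the start, shows one flat outline at its centre: a steel rule filled with black rubber. One die has a round outline 48 mm across, one a strap 74 x 22 mm with round ends, one a rounded rectangle 70 x 44 mm (long way along x). The names do not tell which: look at the faces
- die_3: third of the three look-alike dies; size, axes and start as die_1, outlines as told at die_2
- bed_plate: fixed dark steel plate 170 x 130 x 8 mm with four aluminium L-shaped corner stops, 10 mm high on the plate, round a pocket of 102 x 72 mm (6 mm play on each side of a die); each leg covers only 14 mm of a side, the middle is open for fingers. Screwed tabs, 8 mm high, outside the short sides. Origin: centre of underside; x along the pocket's length, within 0.2 rad of world y; z up
- bed_seat (a point): centre of the pocket, on the plate's upper face (8 mm above the table); axes as the bed plate's
- snap_setter: steel snap setter lying down, 80 mm long, 14 mm thick; a bystander; origin: centre of its underside
- balm_tin: round balm tin, 67 mm across, 20 mm high; a bystander; origin: centre of its underside
- waxed_bobbin: wooden bobbin of waxed thread, 40 mm across, 18 mm high; a bystander; origin: centre of its underside
- round_punch: dark steel round punch lying down, 118 mm long, 16 mm thick; a bystander; origin: centre of its underside
- black_pen: black pen lying down, 138 mm long, 13 mm thick; a bystander; origin: centre of its underside
Not all that is in view belongs to the job. What is shaped like the die_1 but orange or purple is not meant.

How it is judged:
By the outcome, as a careful person would: the job done as asked, in the order asked, and still so for the second after the job is handed in, with the robot touching nothing.
It also fails if it takes over 72 s, if anything falls off the work surface, if the arm or the gripper's body presses on something with over 40 N, if the wrist force passes 120 N, or if a joint passes its speed limit or range.

## Robot

A 6-joint arm with a two-finger parallel gripper is mounted at the origin on a cart in front of the work surface, level with it; the furniture and walls round the work are solid. World frame = base frame: x ahead of the robot, y to its left, z up, the work surface at z = 0. Lengths are in m, angles in degrees, forces in N, time in s.
With the tool pointing down it reaches from about 0.275 to 0.875 m from the base axis. Payload 12.5 kg.
Tool frame: the origin (TCP) lies on the centre line of the jaws, within the pads' length; the fingertips stand 11 mm ahead of it and the grasp point (between the pads) lies 8 mm behind it; z points along the fingers, y is the line along which they close (so a half turn about z gives the same grasp; the last joint's range is limited). The gripper opens to 85 mm and grips with 20 to 120 N. Pads are 22 mm wide; open, the fingers measure 114 mm over their backs; the gripper's body (76 mm by 85 mm) begins 54 mm behind the grasp point. The pads swing forward as they close: fully open they stand 13 mm farther back than shut.
Start: joints at [60.642, 20.094, 94.641, -0, 65.266, -4.847], TCP at [0.228, 0.5, 0.242] pointing down, gripper open.
Joint ranges: [-157.81, 157.81], [-45, 120.19], [0.68, 151.7], [-89.99, 269.99], [4.06, 180], [-164.3, 164.3]. Speed limits (degrees/s): [127.2, 127.2, 159.86, 180, 180, 180].

## Interface

Orientations are given as a 3x3 rotation matrix whose columns are the frame's x, y, z axes.
In Python, from rig import ctrl gives the robot as it stands. Calls block until the motion is done:
- ctrl.move_to(position, orientation): joint-space move of the TCP to a pose.
- ctrl.move_l(position, orientation=None, feed=0.15, guard=None): straight line of the TCP; orientation=None keeps the orientation; feed is the mean speed in m/s. With guard (N) it stops when the force on the tool has changed by that much, and returns True; else False.
- ctrl.set_joints(angles): joint-space move.
- ctrl.gripper_to(opening, strength=None): opening from 0.0 (shut) to 1.0 (fully open); strength is the grip in N (None keeps the last); returns when the fingers have stopped.
- ctrl.dwell(seconds).
- ctrl.inverse_kinematics(position, orientation): joint angles nearest the present ones, or None.
- ctrl.camera(name): name is "side" or "top"; returns the picture (400x640x3 uint8, red, green, blue); there is no depth.
- ctrl.camera_model(name): a dict with "vfov" (degrees; the focal length in pixels is half the picture's height over the tangent of half this angle, whatever the lens; pixels are square), "cx", "cy" (the principal point, pixels), "k1" (the pictures are not rectified: a ray, as slopes to the right and down, at radius r is drawn at 1 + k1 r^2 times it, then the intrinsics apply), "origin" and "orientation" of the camera in the world. Camera axes: x right, y down, z forward; pixel columns grow to the right and rows downward; lengths in m; the calibration is good to about 2 mm. A picture is of the moment at which its call begins. camera_model takes no time and is no camera call.
A pose or a line that the arm cannot do raises ctrl.IKError and nothing moves.
- ctrl.sign_off(): hands the job in; it is judged then, once.
Readings, each from a call of its own:
- ctrl.get_time_s(): time.
- ctrl.get_joints(): joint angles.
- ctrl.get_joint_vel(): joint speeds.
- ctrl.get_joint_torque(): joint torques, N m.
- ctrl.get_tool_pos(): TCP position.
- ctrl.get_ee_rot(): TCP orientation.
- ctrl.get_force(): force on the tool from outside, world axes, zero at the start.
- ctrl.get_torque(): the same for the moment, N m.
- ctrl.get_opening(): opening from 0.0 (shut) to 1.0 (fully open).
- ctrl.get_grasp_force(): force on a finger pad.
Only numpy, scipy, OpenCV 4.12 (cv2) and the standard library are available. Lean on these libraries where they do the work, as an engineer would, in place of code of your own. Each camera call takes 0.05 s, during which the arm holds its last target. There are 200 camera calls.

## Working session

There is one attempt and no reset: what is moved stays moved. The work goes in short steps, each a Python script; the robot and the scene stay as the last script left them, time stands still between calls to the robot, and variables do not carry over. Pictures are saved under pics/ and viewed, at most 10 in all, crops included, and the job is handed in when it is done.

```bash
mkdir -p pics; ls; python3 - <<'E'
from rig import ctrl
import cv2
for n in("top","side"):
    print(n,ctrl.camera_model(n))
    cv2.imwrite(f"pics/{n}0.png",ctrl.camera(n)[:,:,::-1])
print(ctrl.get_time_s(),ctrl.get_ee_rot())
E
```

```text
pics
top {'vfov': 43.059408171558886, 'cx': 327.1901520544471, 'cy': 200.25682377947086, 'k1': 0.026136044691889248, 'origin': array([4.16015914e-01, 2.99414877e-04, 1.37562212e+00]), 'orientation': array([[-0.01973481, -0.99531635,  0.09463567],
       [-0.99973007,  0.01848397, -0.01407597],
       [ 0.0122608 , -0.09488791, -0.99541246]])}
side {'vfov': 43.558183664229496, 'cx': 320.5299664626863, 'cy': 198.4288561828581, 'k1': -0.019342610279355035, 'origin': array([0.03151958, 0.95548168, 1.0056081 ]), 'orientation': array([[-8.87045492e-01, -3.03257713e-01,  3.48116439e-01],
       [-4.61681213e-01,  5.81240995e-01, -6.70081609e-01],
       [ 8.67870767e-04, -7.55111690e-01, -6.55595594e-01]])}
0.1 [[-9.09876611e-01  4.14878615e-01 -5.35077101e-04]
 [ 4.14878945e-01  9.09876176e-01 -8.97551614e-04]
 [ 1.14478936e-04 -1.03865344e-03 -9.99999454e-01]]
```

View pics/top0.png

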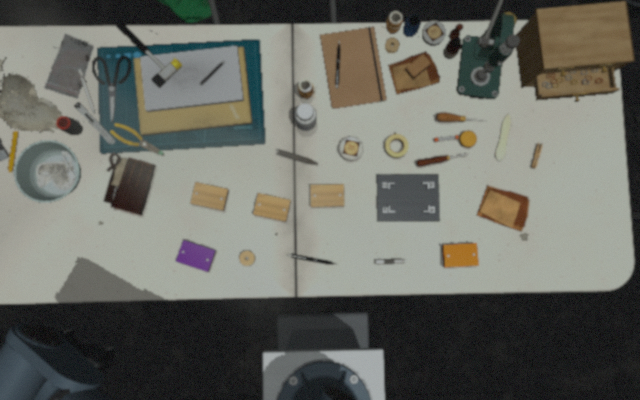

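View pics/side0.png

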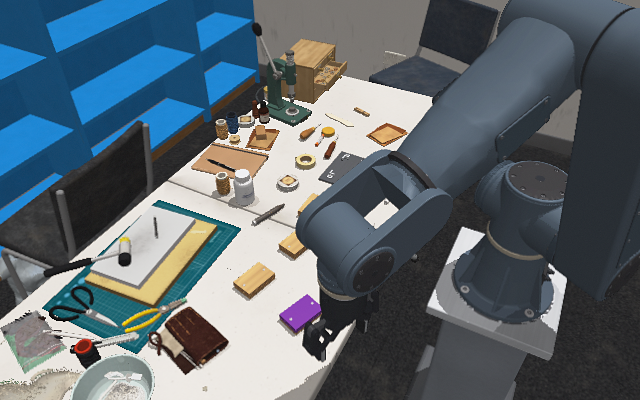

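The top view shows three tan blocks at px (209,196), (271,207) and (326,195), which look like the dies. The same-shaped purple block at (196,255) and orange block at (461,255) are excluded by colour. The bed plate is at (407,197), the pen at (313,259), the setter at (389,261), the bobbin at (247,257) and the punch at (297,157). I'll measure them and check with an enlarged crop.

```bash
cat > h.py <<'E'
import numpy as np, cv2
from rig import ctrl
def K(n):
    m=ctrl.camera_model(n); f=200/np.tan(np.radians(m["vfov"]/2))
    return m,np.array([[f,0,m["cx"]],[0,f,m["cy"]],[0,0,1.]])
def ray(n,px):
    m,k=K(n); u=cv2.undistortPoints(np.float64(px).reshape(-1,1,2),k,np.array([m["k1"],0,0,0])).reshape(-1,2)
    return m["origin"],np.c_[u,np.ones(len(u))]@m["orientation"].T
def onplane(n,px,z):
    o,d=ray(n,px); return o+d*((z-o[2])/d[:,2])[:,None]
def pix(n,P):
    m,k=K(n); c=(np.atleast_2d(P)-m["origin"])@m["orientation"]; u=c[:,:2]/c[:,2:]
    u=u*(1+m["k1"]*(u**2).sum(1))[:,None]
    return u*k[0,0]+k[:2,2]
def rect(n,mask,z):
    """largest blob of mask -> centre, (long,short), yaw of long axis (towards +y), on plane z"""
    c=max(cv2.findContours(mask,cv2.RETR_EXTERNAL,cv2.CHAIN_APPROX_NONE)[0],key=cv2.contourArea)
    p=onplane(n,c.reshape(-1,2),z)[:,:2]
    (cx,cy),(w,h),a=cv2.minAreaRect(np.float32(p*1000))
    a=np.radians(a if w>h else a+90)
    if np.sin(a)<0:a+=np.pi
    return np.array([cx,cy])/1000,sorted((w,h)),a
E
python3 - <<'E'
from h import *
im=cv2.imread("pics/top0.png"); hsv=cv2.cvtColor(im,cv2.COLOR_BGR2HSV)
def win(m,x,y,w=30,h=24):
    o=np.zeros_like(m); o[y-h:y+h,x-w:x+w]=m[y-h:y+h,x-w:x+w]; return o
wood=cv2.inRange(hsv,(8,70,60),(25,255,255))
for (x,y) in [(209,196),(271,207),(326,195)]:
    c,s,a=rect("top",win(wood,x,y),0.024); print("die",c.round(4),np.round(s,1),np.degrees(a).round(1), hsv[y,x])
dark=cv2.inRange(hsv,(0,0,0),(180,255,110))
c,s,a=rect("top",win(dark,407,197,45,34),0.008); print("bed",c.round(4),np.round(s,1),np.degrees(a).round(1))
cr=cv2.resize(im[165:280,180:480],None,fx=2.6,fy=2.6,interpolation=cv2.INTER_CUBIC); cv2.imwrite("pics/crop0.png",cr)
E
```

```text
die [0.5618 0.2962] [57.7 88.7] 77.5 [ 19 102 153]
die [0.5295 0.1303] [58.6 90. ] 76.6 [ 19 110 155]
die [ 0.5574 -0.0186] [56.6 85.9] 89.0 [ 18  93 159]
bed [ 0.5512 -0.2363] [125.6 169.3] 88.9
```

View pics/crop0.png

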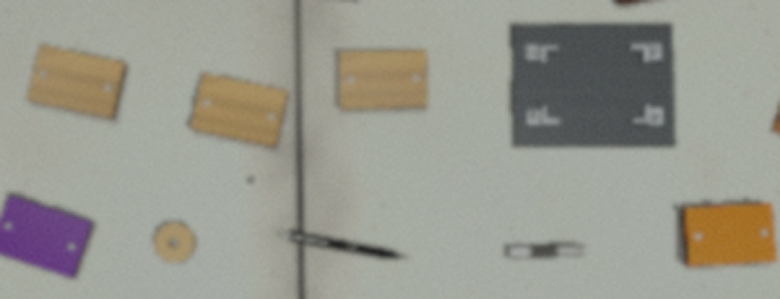

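The crop confirms it: all three blocks are plain plywood with two screws, and each measures about 90x60 mm, so these are the dies. The purple and orange blocks are decoys. Next I'll check kinematics and refine the pocket position from the stops.

```bash
cat >> h.py <<'E'
from scipy.spatial.transform import Rotation as Ro
Z=np.array([0,0,1.])
def AB(a): return np.array([np.cos(a),np.sin(a),0]),np.array([np.sin(a),-np.cos(a),0])
def pose(C,a,theta,grip,sg=1,o=0.020,h=0.018,phi=30,back=0.):
    """TCP pose for block centre C, long axis yaw a, turned theta about B (0 cork down, 90 cork facing A, 180 cork up);
    grip 1 from plywood side, 2 from cork side; back = retreat along the tool axis"""
    A,B=AB(a); s,c=np.sin(np.radians(phi)),np.cos(np.radians(phi)); k=1 if grip==1 else -1
    zt=-s*A-k*c*Z; rel=o*A+k*(h-0.012)*Z-back*zt; yt=sg*B
    R=Ro.from_rotvec(np.radians(theta)*B).as_matrix()
    return np.array(C)+R@rel, R@np.c_[np.cross(yt,zt),yt,zt]
E
python3 - <<'E'
from h import *
im=cv2.imread("pics/top0.png"); g=cv2.cvtColor(im,cv2.COLOR_BGR2GRAY)
roi=np.zeros_like(g); roi[179:215,381:434]=255
m=cv2.inRange(g,105,255)&roi
ys,xs=np.nonzero(m); p=onplane("top",np.c_[xs,ys],0.018)[:,:2]
(c,wh,a)=cv2.minAreaRect(np.float32(p*1000)); print("stops",c,wh,a,len(xs))
D=[([.5618,.2962],77.5),([.5295,.1303],76.6),([.5574,-.0186],89.)]
for (c,a) in D:
  for sg in(1,-1):
    print(c,sg)
    for nm,z,th,g_,bk in[("flat",.012,0,1,0),("view",.2,90,1,0),("stand",.045,90,1,0),("st2",.045,90,2,0),("st2b",.045,90,2,.08),("flip",.2,180,2,0)]:
        q=ctrl.inverse_kinematics(*pose([*c,z],np.radians(a),th,g_,sg,back=bk)); print(nm,None if q is None else np.round(q,0))
for sg in(1,-1): print("bed",sg,ctrl.inverse_kinematics(*pose([.5512,-.2363,.02],np.radians(88.9)+np.pi,180,2,sg)),ctrl.inverse_kinematics(*pose([.5512,-.2363,.02],np.radians(88.9),180,2,sg)))
E
```

```text
stops (550.0184326171875, -235.74441528320312) (138.91835021972656, 86.70952606201172) 88.93045043945312 244
[0.5618, 0.2962] 1
flat [ 33.  57.  69. -21.  77.  54.]
view [  3.  29. 106.  77.  59. -37.]
stand [  3.  46. 107.  88.  56. -58.]
st2 [ 37.  66.  55. -36. 108.  54.]
st2b [ 40.  70.  40. -37. 118.  50.]
flip [11. 25. 98. 37. 50.  1.]
[0.5618, 0.2962] -1
flat [  33.   57.   69.  -21.   77. -126.]
view [  3.  29. 106.  77.  59. 143.]
stand [  3.  46. 107.  88.  56. 122.]
st2 [  37.   66.   55.  -36.  108. -126.]
st2b [  40.   70.   40.  -37.  118. -130.]
flip None
[0.5295, 0.1303] 1
flat [ 22.  47.  90. -27.  64.  52.]
view [-16.  26. 111.  67.  70. -44.]
stand [-16.  44. 111.  74.  64. -63.]
st2 [ 27.  56.  80. -41.  92.  58.]
st2b [ 31.  56.  71. -39. 100.  55.]
flip [ -7.  20. 107.  37.  56. -15.]
[0.5295, 0.1303] -1
flat [  22.   47.   90.  -27.   64. -128.]
view [-16.  26. 111.  67.  70. 136.]
stand [-16.  44. 111.  74.  64. 117.]
st2 [  27.   56.   80.  -41.   92. -122.]
st2b [  31.   56.   71.  -39.  100. -125.]
flip None
[0.5574, -0.0186] 1
flat [  8.  44.  99. -40.  50.  39.]
view [-28.  36.  93.  50.  90. -46.]
stand [-28.  51.  93.  51.  80. -58.]
st2 [ 16.  50.  94. -59.  75.  55.]
st2b [ 22.  48.  90. -54.  82.  51.]
flip [-21.  28.  94.  30.  72. -33.]
[0.5574, -0.0186] -1
flat [   8.   44.   99.  -40.   50. -141.]
view [-28.  36.  93.  50.  90. 134.]
stand [-28.  51.  93.  51.  80. 122.]
st2 [  16.   50.   94.  -59.   75. -125.]
st2b [  22.   48.   90.  -54.   82. -129.]
flip [-21.  28.  94.  30.  72. 147.]
bed 1 [ -13.91725344   42.22751458  100.65274827  -48.3129682    40.75685379
 -154.3358468 ] [-38.93252765  49.93000107  82.71024299  25.05361919  68.83588048
 -51.46286756]
bed -1 [-13.91725344  42.22751458 100.65274827 -48.3129682   40.75685379
  25.6641532 ] [-38.93252765  49.93000107  82.71024299  25.05361919  68.83588048
 128.53713244]
```

```bash
cat >> h.py <<'E'
D=[([.5618,.2962],77.5),([.5295,.1303],76.6),([.5574,-.0186],89.)]
def pick_view(i):
    c,a=D[i]; a=np.radians(a)
    ctrl.move_to(*pose([*c,.012],a,0,1,back=.07))
    hit=ctrl.move_l(*pose([*c,.012],a,0,1),feed=.12,guard=15)
    ctrl.gripper_to(0,80)
    print("hit",hit,"open",ctrl.get_opening(),"grip",ctrl.get_grasp_force(),"F",np.round(ctrl.get_force(),1),"t",ctrl.get_time_s())
    p,_=pose([*c,.012],a,0,1); ctrl.move_l(p+[0,0,.12],feed=.2)
    ctrl.move_to(*pose([*c,.18],a,90,1))
    print("open",ctrl.get_opening(),"F",np.round(ctrl.get_force(),1),"t",ctrl.get_time_s())
    im=ctrl.camera("side")[:,:,::-1]; cv2.imwrite(f"pics/view{i}.png",im)
    u=pix("side",[[*c,.18]])[0].astype(int); print("px",u)
    x,y=max(u[0]-80,0),max(u[1]-60,0)
    cv2.imwrite(f"pics/viewc{i}.png",cv2.resize(im[y:y+120,x:x+160],None,fx=4,fy=4,interpolation=cv2.INTER_CUBIC))
def put_back(i):
    c,a=D[i]; a=np.radians(a)
    ctrl.move_to(*pose([*c,.06],a,0,1))
    print("hit",ctrl.move_l(*pose([*c,.0125],a,0,1),feed=.08,guard=10))
    ctrl.gripper_to(1.0); p,R=pose([*c,.012],a,0,1,back=.08); ctrl.move_l(p,feed=.2)
    print("t",ctrl.get_time_s())
E
python3 - <<'E'
from h import *
pick_view(0)
E
```

```text
hit False open 0.6752980533937207 grip 86.40264987945557 F [0.9 3.8 7.2] t 2.7167
open 0.6754531725257508 F [ 0.1  0.4 -1.4] t 5.0
px [249 232]
```

View pics/viewc0.png

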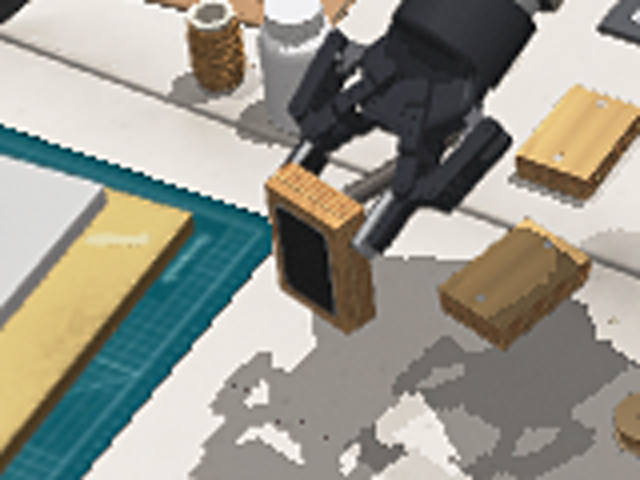

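The cork face at crop px (310,260) shows a wide rounded rectangle, so this isn't the round one. I'll put it back and take the next die.

```bash
python3 - <<'E'
from h import *
put_back(0); pick_view(1)
E
```

```text
hit True
t 8.0917
hit False open 0.680785184205146 grip 86.1598527431488 F [-0.6  3.6  7. ] t 9.925
open 0.674008115440338 F [ 0.4  0.6 -0.9] t 12.1167
px [296 195]
```

View pics/viewc1.png

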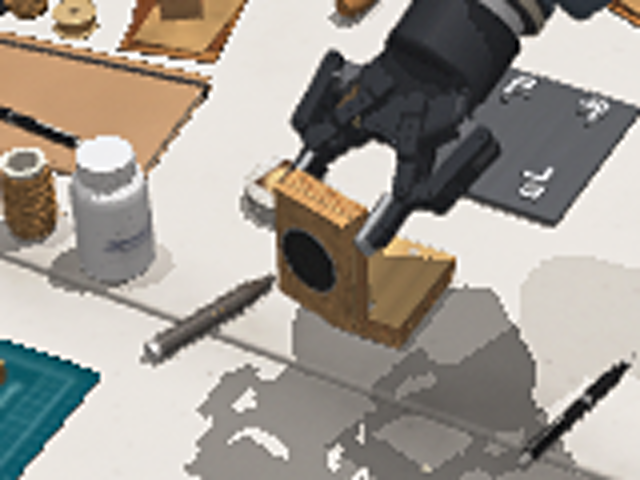

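Die 2, at crop px (310,258), has the round outline. I'll stand it on its end in place, release it and check.

```bash
python3 - <<'E'
from h import *
c,a=D[1]; a=np.radians(a)
ctrl.move_l(*pose([*c,.055],a,90,1),feed=.15)
hit=ctrl.move_l(*pose([*c,.040],a,90,1),feed=.03,guard=6)
p,_=pose([*c,.045],a,90,1); print("hit",hit,"dz",ctrl.get_tool_pos()-p,ctrl.get_force().round(1))
t=ctrl.get_tool_pos(); 
if hit: ctrl.move_l(t+[0,0,.0005],feed=.02)
ctrl.gripper_to(1.0)
ctrl.move_l(pose([*c,t[2]-p[2]+.045],a,90,1,back=.10)[0],feed=.15)
print("t",ctrl.get_time_s(),ctrl.get_opening())
im=ctrl.camera("side")[:,:,::-1]; u=pix("side",[[*c,.045]])[0].astype(int); print(u)
x,y=u[0]-80,u[1]-75
cv2.imwrite("pics/stand.png",cv2.resize(im[y:y+120,x:x+160],None,fx=4,fy=4,interpolation=cv2.INTER_CUBIC))
A,B=AB(a)
print((pix("side",[np.array([*c,0])+s*.03*B+.012*A+[0,0,z] for s in(-1,1) for z in(0,.09)])-[x,y])*4)
E
```

```text
hit True dz [5.72770224e-04 6.81127336e-05 1.59090834e-03] [-0.5 -1.7  7. ]
t 14.9917 1.0025589237430266
[297 233]
[[345.41438598 378.24736829]
 [342.41660721 283.80312186]
 [281.72345372 336.61009586]
 [275.97193417 242.41111857]]
```

View pics/stand.png

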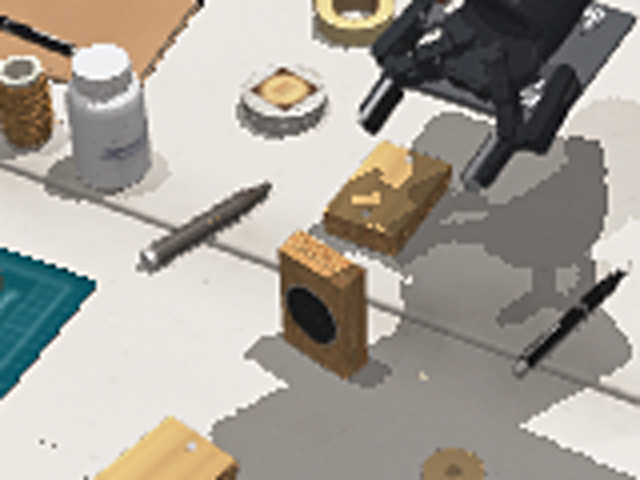

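The die stands upright. Its cork-face corners are at about (345,378) and (282,240), matching my prediction to within about 2 mm. Next I'll regrasp from the cork side.

```bash
python3 - <<'E'
from h import *
c,a=D[1]; a=np.radians(a); C=[*c,.045]
ctrl.move_l(pose([*c,.25],a,90,1,back=.10)[0],feed=.25)
ctrl.move_to(*pose([*c,.25],a,90,2,back=.10))
ctrl.move_l(pose(C,a,90,2,back=.10)[0],feed=.2)
hit=ctrl.move_l(pose(C,a,90,2)[0],feed=.1,guard=8)
print("hit",hit,ctrl.get_tool_pos()-pose(C,a,90,2)[0])
if not hit:
    ctrl.gripper_to(0,80)
    print("open",ctrl.get_opening(),"grip",ctrl.get_grasp_force(),ctrl.get_force().round(1))
    ctrl.move_l(pose([*c,.22],a,90,2)[0],feed=.2)
    b=np.radians(88.9); bc=[.5507,-.2361]
    ctrl.move_to(*pose([*bc,.10],b,180,2))
    print("open",ctrl.get_opening(),ctrl.get_force().round(1))
print("t",ctrl.get_time_s())
for n in("top","side"): cv2.imwrite(f"pics/held_{n}.png",ctrl.camera(n)[:,:,::-1])
im=cv2.imread("pics/held_side.png"); u=pix("side",[[.55,-.236,.06]])[0].astype(int);print(u); x,y=u[0]-100,max(u[1]-75,0)
cv2.imwrite("pics/held_c.png",cv2.resize(im[y:y+150,x:x+200],None,fx=4,fy=4,interpolation=cv2.INTER_CUBIC))
E
```

```text
hit False [0.00028293 0.00047763 0.0002527 ]
open 0.6768608284421057 grip 85.52534222602844 [1.2 1.5 4.9]
open 0.6769492222976283 [-0.4 -0.4 -1.1]
t 22.85
[348 155]
```

View pics/held_c.png

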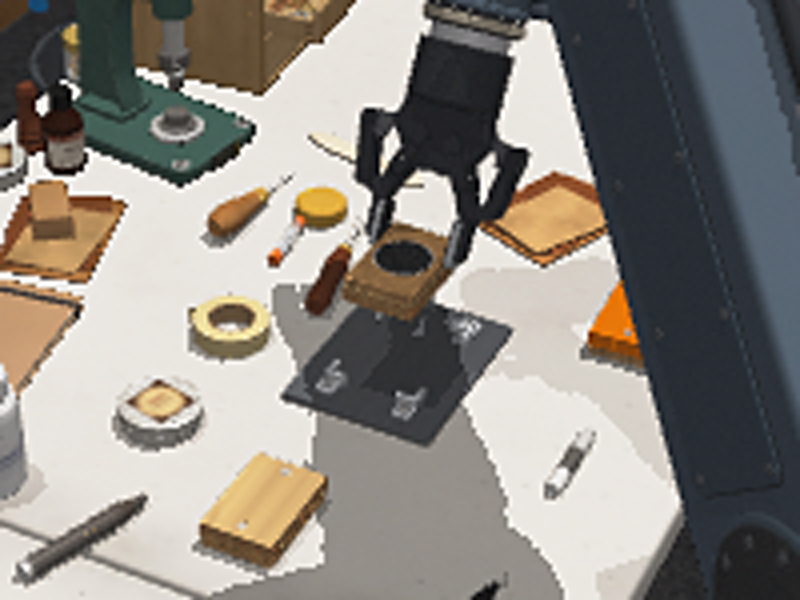

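The die is held cork up over the bed, with the round outline visible at (403,257). I'll lower it, release, retreat and check.

```bash
python3 - <<'E'
from h import *
b=np.radians(88.9); bc=[.5507,-.2361]
ctrl.move_l(pose([*bc,.040],b,180,2)[0],feed=.12)
hit=ctrl.move_l(pose([*bc,.0195],b,180,2)[0],feed=.04,guard=6)
print("hit",hit,ctrl.get_tool_pos()-pose([*bc,.020],b,180,2)[0],ctrl.get_force().round(1))
if ctrl.get_tool_pos()[2]-pose([*bc,.020],b,180,2)[0][2]<.004:
    ctrl.gripper_to(1.0)
    ctrl.move_l(pose([*bc,.020],b,180,2,back=.12)[0],feed=.15)
    ctrl.set_joints([60.642,20.094,94.641,0,65.266,-4.847])
print("t",ctrl.get_time_s())
T=ctrl.camera("top")[:,:,::-1];S=ctrl.camera("side")[:,:,::-1]
cv2.imwrite("pics/end_top.png",T);cv2.imwrite("pics/end_side.png",S)
u=pix("side",[[.55,-.236,.02]])[0].astype(int);x,y=u[0]-50,u[1]-40
a=cv2.resize(S[y:y+80,x:x+100],(500,400),interpolation=cv2.INTER_CUBIC)
a2=cv2.resize(T[170:225,180:455],(800,160),interpolation=cv2.INTER_CUBIC)
o=np.zeros((570,800,3),np.uint8);o[:160]=a2;o[165:565,:500]=a;cv2.imwrite("pics/end_c.png",o)
E
```

```text
hit True [-6.59565386e-05  7.30449383e-05  1.44441916e-03] [0.  0.1 7.3]
t 28.525
```

View pics/end_c.png

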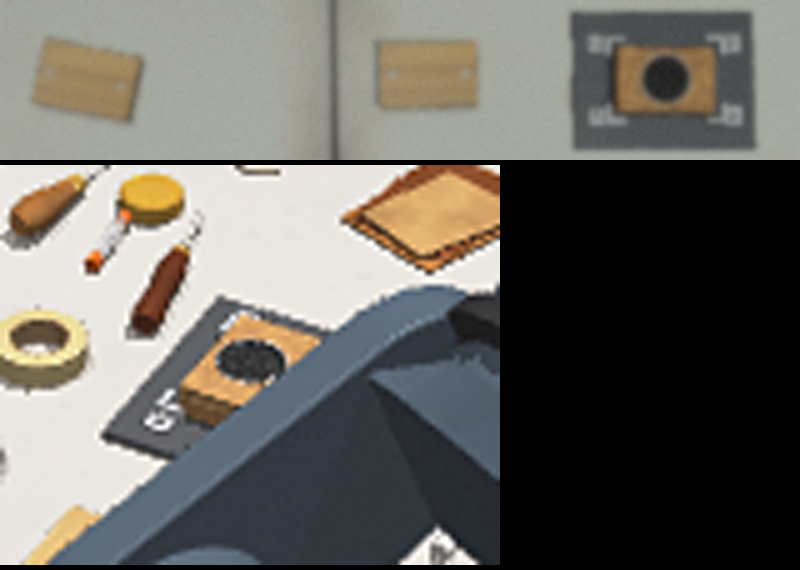

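The die lies between the stops, with its outline centred at about (665,78). I'll check its position numerically and compare the bystanders before and after.

```bash
python3 - <<'E'
from h import *
T=cv2.imread("pics/end_top.png");T0=cv2.imread("pics/top0.png")
hsv=cv2.cvtColor(T,cv2.COLOR_BGR2HSV); m=cv2.inRange(hsv,(5,70,40),(25,255,255))
for x,y,z in[(407,197,.032),(209,196,.024),(326,195,.024)]:
    o=np.zeros_like(m);o[y-24:y+24,x-28:x+28]=m[y-24:y+24,x-28:x+28]
    c,s,a=rect("top",o,z);print(c.round(4),np.round(s,1),np.degrees(a).round(1))
hl=cv2.inRange(T,(0,0,0),(70,70,70));o=np.zeros_like(m);o[186:206,396:420]=hl[186:206,396:420]
ys,xs=np.nonzero(o);print("disc",onplane("top",[[xs.mean(),ys.mean()]],.032).round(4),len(xs))
d=cv2.absdiff(T,T0).max(2); n,_,st,ce=cv2.connectedComponentsWithStats(cv2.inRange(d,40,255))
print([(ce[i].round().tolist(),int(st[i,4])) for i in range(1,n) if st[i,4]>6])
E
```

```text
[ 0.5477 -0.2345] [61.8 90.9] 88.2
[0.5589 0.2951] [57.6 88.8] 77.6
[ 0.5585 -0.0186] [57.2 87.4] 90.9
disc [[ 0.5494 -0.2358  0.032 ]] 167
[([409.0, 197.0], 460), ([408.0, 197.0], 124), ([271.0, 207.0], 781)]
```

The die sits within 3 mm of the pocket centre, against 6 mm of play, and its yaw matches. The only changes in the picture are die 2 leaving its spot and arriving on the bed.

```bash
python3 -c "
from rig import ctrl
print(ctrl.sign_off(),ctrl.get_time_s())"
```

```text
the job is handed in; nothing more can be done
the job is handed in; nothing more can be done
```

The round-outline die (the middle of the three) lies cork face up in the bed plate's pocket. The other two dies lie flat on the table with nothing else disturbed, and the job was handed in at about 29 s of the 72 s limit.

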